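# Make up a testing kit and a paperwork kit

### The arm

A 7-joint arm with a two-finger parallel gripper is mounted at the origin on a cart in front of the work surface, level with it; the furniture and walls round the work are solid. World frame = base frame: x ahead of the robot, y to its left, z up, the work surface at z = 0. Lengths are in m, angles in rad, forces in N, time in s.
With the tool pointing down it reaches from about 0.4 to 0.9 m from the base axis. Payload 5.6 kg.
Tool frame: the origin (TCP) lies midway between the tips of the shut fingers; the grasp point (between the pads) lies 19 mm behind it; z points along the fingers, y is the line along which they close (so a half turn about z gives the same grasp; the last joint's range is limited). The gripper opens to 92 mm and grips with 3 to 60 N. Pads are 20 mm wide; open, the fingers measure 128 mm over their backs; the gripper's body (75 mm by 189 mm) begins 69 mm behind the grasp point.
Start: joints at [-1.24, 0.468, -0.012, 1.603, 0.006, 1.071, -0.056], TCP at [0.237, 0.605, 0.215] pointing down, gripper open.
Joint ranges: [-2.53, 2.53], [-0.31, 2.02], [-1.57, 1.55], [0.28, 2.44], [-1.29, 4.43], [0.15, 1.84], [-2.92, 2.92]. Speed limits (rad/s): [2.57, 2.57, 3.14, 3.14, 3.14, 3.14, 3.14].

### API

Orientations are given as a 3x3 rotation matrix whose columns are the frame's x, y, z axes.
In Python, from rig import status, imaging, ticket gives the robot as it stands. The module is installed in compiled form; this text tells all that it offers.
- The arm moves only by the shell command python3 -m inch 'ROWS' [FORCE]. ROWS is JSON, a list of rows, each a list of 7 numbers: the shift along the tool's x, y, z in mm, then the turn, a rotation vector about the tool's x, y, z in degrees, then the opening, from -1 (shut) to 1 (fully open). A call has 1 to 12 rows; each row is the pose to reach, as a shift and turn from the pose commanded when the call began, along the tool's axes at that moment; what a row does not reach only later rows make up. A row lasts 1/10 s, in which the tool goes at most 50 mm and 8.59 degrees, less where a joint would pass 70% of its speed; a pose out of reach is approached as far as the arm can. A call with a gripper value outside its range is refused whole. The fingers move at their own pace and stop on an object; FORCE is the grip in N (left out, the last holds). Time passes only in rows, so rows that repeat a pose let the fingers close. It gives the time, the measured TCP pose, the force, the opening and the grip force at its end, in the units of the state.
- status.get_obs(): the state, without advancing time (a new reading comes with each control period).
- imaging.camera(name): name is "side" or "top"; returns a dict with "img" (384x512x3 uint8, red, green, blue), "fov_y" (degrees; the focal length in pixels is half the picture's height over the tangent of half this angle, whatever the lens; pixels are square), "cx", "cy" (the principal point, pixels), "rvec" (rotation vector, rad) and "tvec" (3), from world to camera coordinates, as OpenCV has them. Camera axes: x right, y down, z forward; pixel columns grow to the right and rows downward; lengths in m; the calibration is good to about 2 mm. A picture is of the moment at which its call begins. There is no depth.
- ticket.close_job(): hands the job in; it is judged then, once.
The state is a dict: "time_s": time; "joint_positions": joint angles; "qvel": joint speeds; "joint_efforts": joint torques, N m; "position": TCP position; "orientation": TCP orientation; "ft_force": force on the tool from outside, world axes, zero at the start; "moment": the same for the moment, N m; "width": opening from 0.0 (shut) to 1.0 (fully open); "grip_force": force on a finger pad.
Only numpy, scipy, OpenCV 4.12 (cv2) and the standard library are available. Lean on these libraries where they do the work, as an engineer would, in place of code of your own. Each camera call takes 0.05 s, during which the arm holds its last target. There are 200 camera calls.

### The job

Make up the two kits for the outreach visit in the two flat white kit trays. The tray with three pockets is the testing kit: lay the large swab carton flat in its large pocket and stand one white dropper vial upright in each of its two small pockets. The tray with two pockets is the paperwork kit: lay the pen in the long groove and the small carton flat in the other pocket, everything fully down on the pocket floors.

Things in the scene. Friction and masses are not known exactly. Their poses are not given: they have to be found in the camera images.
- tray_three: testing-kit tray, white plastic with grey pocket floors, fixed: 160 x 136 x 10 mm. Origin at the centre of its underside, x along the 160 mm side, z up. Pocket floors 4 mm, deck 10 mm above the origin. Large pocket 126 (x) x 76 (y) mm, centred at x 0, y +26 mm. Two small pockets, 40 x 40 mm, centred at x +40 and -40 mm, both y -40 mm.
- tray_two: paperwork-kit tray, white plastic with grey pocket floors, fixed: 160 x 136 x 10 mm; origin, axes, heights as the other tray. Pen groove 152 (x) x 30 (y) mm, centred at x 0, y -36 mm, crossed in the middle by an equally deep finger recess, 50 (x) x 64 (y) mm, same centre, so fingers can go down beside the pen. Carton pocket 84 (x) x 54 (y) mm, centred at x 0, y +34 mm.
- swab_carton: the larger closed carton, white and blue, lying flat: 56 (x) x 106 (y) x 48 (z) mm, about 0.11 kg. Origin at the centre of its underside, y along its length, z up.
- small_carton: the smaller closed carton, white and green, lying flat: 35 (x) x 67 (y) x 21 (z) mm, about 60 g. Origin at the centre of its underside, y along its length, z up.
- pen: slim white ball pen lying on the table, 133 mm long along its y axis, 10 mm across and 11 mm high, about 15 g; it does not roll. Origin on its underside, in the middle of its length (within 1 mm), z up. Either end may point either way in the groove.
- vial_a: plain white dropper vial with a screw cap and tapered tip, standing upright: body 19 mm in diameter up to 34 mm above its foot, cap 14 mm in diameter above that, 56 mm tall in all, about 20 g. One of two alike. Origin at the centre of its foot, z up along the vial; its yaw has no meaning.
- vial_b: plain white dropper vial with a screw cap and tapered tip, standing upright: body 19 mm in diameter up to 34 mm above its foot, cap 14 mm in diameter above that, 56 mm tall in all, about 20 g. One of two alike. Origin at the centre of its foot, z up along the vial; its yaw has no meaning.
Mind the look-alikes: they are no part of the job. Leave any yellow look-alike of the small_carton alone.

How it is judged:
At the end, for the whole second after the job is handed in: All five things rest on the floors of their own pockets (underside under 6.8 mm above the tray's underside), centres within 14 mm of the pocket centres along each tray axis; cartons flat within 0.07 rad, vials upright within 0.12, one per small pocket; pen rolled under 0.2; all at rest (x of swab_carton in the frame of tray_three between -0.014 and 0.014 m and y of swab_carton in the frame of tray_three between 0.012 and 0.04 m and z of swab_carton in the frame of tray_three below 0.0068 m and angle between each of swab_carton, small_carton's own z axis and vertical below 0.07 rad and (((x of vial_a in the frame of tray_three between 0.026 and 0.054 m and y of vial_a in the frame of tray_three between -0.054 and -0.026 m and z of vial_a in the frame of tray_three below 0.0068 m and angle between vial_a's own z axis and vertical below 0.12 rad) and (x of vial_b in the frame of tray_three between -0.054 and -0.026 m and y of vial_b in the frame of tray_three between -0.054 and -0.026 m and z of vial_b in the frame of tray_three below 0.0068 m and angle between vial_b's own z axis and vertical below 0.12 rad)) or ((x of vial_a in the frame of tray_three between -0.054 and -0.026 m and y of vial_a in the frame of tray_three between -0.054 and -0.026 m and z of vial_a in the frame of tray_three below 0.0068 m and angle between vial_a's own z axis and vertical below 0.12 rad) and (x of vial_b in the frame of tray_three between 0.026 and 0.054 m and y of vial_b in the frame of tray_three between -0.054 and -0.026 m and z of vial_b in the frame of tray_three below 0.0068 m and angle between vial_b's own z axis and vertical below 0.12 rad))) and x of small_carton in the frame of tray_two between -0.014 and 0.014 m and y of small_carton in the frame of tray_two between 0.02 and 0.048 m and z of each of small_carton, pen in the frame of tray_two below 0.0068 m and x of pen in the frame of tray_two between -0.014 and 0.014 m and y of pen in the frame of tray_two between -0.05 and -0.022 m and angle between pen's own z axis and vertical below 0.2 rad and linear speed of each of swab_carton, small_carton, vial_a, vial_b, pen below 0.02 m/s); the robot touches nothing.
It also fails if it takes over 141 s, if anything falls off the work surface, if the arm or the gripper's body presses on something with over 40 N, if the wrist force passes 120 N, or if a joint passes its speed limit or range.

## Working session

There is one attempt and no reset: what is moved stays moved. The work goes in short steps, Python scripts to look and compute and a shell command to move; the robot and the scene stay as the last step left them, time stands still between calls to the robot, and variables do not carry over. Pictures are saved under pics/ and viewed, at most 14 in all, crops included, and the job is handed in when it is done.

```bash
mkdir -p pics && python3 - <<'E'
from rig import status, imaging
import cv2,numpy as np
for n in("top","side"):
    c=imaging.camera(n); cv2.imwrite(f"pics/{n}0.png",c["img"][:,:,::-1])
    print(n,c["fov_y"],c["cx"],c["cy"],c["rvec"],c["tvec"]); R=cv2.Rodrigues(np.array(c["rvec"],float))[0]; print(-R.T@np.array(c["tvec"]).ravel(), {k:v for k,v in c.items() if k!="img"}.keys())
o=status.get_obs();print(o)
E
```

```text
top 57.05896711169516 254.4030671062839 187.19435954606487 [ 2.16828749 -2.11236738  0.19045517] [0.14799348 0.58459885 0.78894544]
[0.44261708 0.17142223 0.87223697] dict_keys(['fov_y', 'cx', 'cy', 'rvec', 'tvec'])
side 55.134162323495865 251.3574204198229 191.13551830990278 [ 0.19524966 -2.78040075  1.35119493] [ 0.59304386 -0.00897064  0.92206312]
[0.49974519 0.80315187 0.55424156] dict_keys(['fov_y', 'cx', 'cy', 'rvec', 'tvec'])
{'time_s': 0.1, 'joint_positions': array([-1.23999511,  0.46825749, -0.0115901 ,  1.60355079,  0.00598664,
        1.07139297, -0.05630148]), 'qvel': array([ 0.00143107, -0.00099632, -0.00088196, -0.0027895 ,  0.00088571,
        0.0010941 , -0.00044824]), 'joint_efforts': array([ 4.36943837e-04, -5.21645021e+01, -1.27271001e-02, -2.44358629e+01,
       -5.68769372e-02,  1.41831834e-02,  5.99854093e-05]), 'position': array([0.23722435, 0.60459235, 0.21374814]), 'orientation': array([[-9.30915530e-01,  3.65234245e-01, -4.72468700e-04],
       [ 3.65234534e-01,  9.30914325e-01, -1.50160360e-03],
       [-1.08609174e-04, -1.57042799e-03, -9.99998761e-01]]), 'ft_force': array([-0.08660963, -0.11287795, -0.29843429]), 'moment': array([-0.02024835, -0.00983828, -0.09772601]), 'grip_force': 0.0, 'width': 1.0020505634141585}
```

View pics/top0.png

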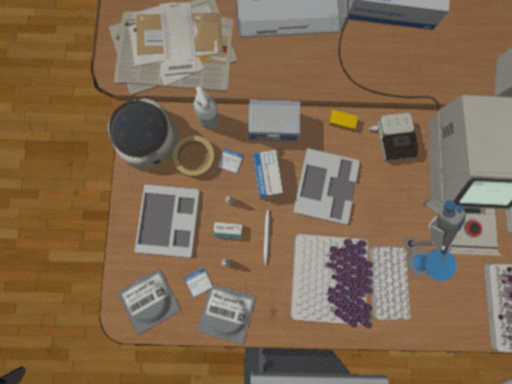

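View pics/side0.png

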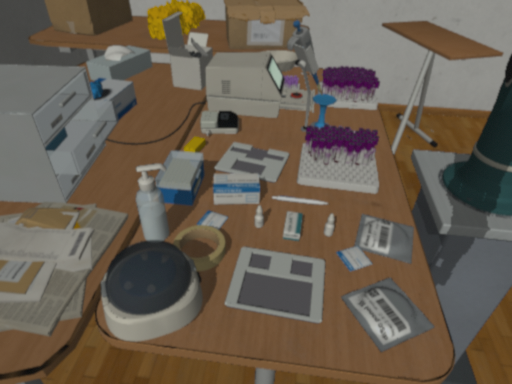

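```bash
cat > h.py <<'E'
from rig import status, imaging
import cv2,numpy as np
class Cam:
    def __init__(s,n):
        c=imaging.camera(n); s.img=c["img"][:,:,::-1].copy(); s.f=192/np.tan(np.radians(c["fov_y"]/2)); s.c=np.array([c["cx"],c["cy"]])
        s.R=cv2.Rodrigues(np.array(c["rvec"],float))[0]; s.t=np.array(c["tvec"],float).ravel(); s.o=-s.R.T@s.t
    def ray(s,p,z):
        p=np.atleast_2d(np.array(p,float)); d=np.c_[(p-s.c)/s.f,np.ones(len(p))]@s.R
        return s.o+d*((z-s.o[2])/d[:,2])[:,None]
    def px(s,P):
        q=np.atleast_2d(P)@s.R.T+s.t; return q[:,:2]/q[:,2:]*s.f+s.c
def tool(dx):  # world shift (m) -> tool axes mm
    return status.get_obs()["orientation"].T@np.array(dx)*1000
E
python3 - <<'E'
from h import *
t=Cam("top");s=Cam("side")
cv2.imwrite("pics/tc.png",cv2.resize(t.img[130:300,120:370],None,fx=3.2,fy=3.2,interpolation=cv2.INTER_CUBIC))
cv2.imwrite("pics/sc.png",cv2.resize(s.img[130:330,185:385],None,fx=3,fy=3,interpolation=cv2.INTER_CUBIC))
print(t.px([[0.4,0,0],[0.4,.4,0],[.8,.4,0]]))
# wood mask -> objects
hsv=cv2.cvtColor(t.img,cv2.COLOR_BGR2HSV); m=((hsv[...,1]<75)&(hsv[...,2]>80)).astype(np.uint8)*255
cs,_=cv2.findContours(m,cv2.RETR_EXTERNAL,cv2.CHAIN_APPROX_NONE)
for c in cs:
    if cv2.contourArea(c)<20: continue
    r=cv2.minAreaRect(c); x,y=r[0]
    if 120<x<370 and 130<y<290:
        P=t.ray(cv2.boxPoints(r),0.0); print(np.round(r[0],1),np.round(r[1],1),"ctr",P.mean(0)[:2].round(4),"edges",np.linalg.norm(P[1]-P[0]).round(4),np.linalg.norm(P[2]-P[1]).round(4),"dir",np.degrees(np.arctan2(*(P[1]-P[0])[[1,0]])).round(1))
E
```

```text
[[319.66641909 265.77190732]
 [154.02208151 261.66270544]
 [165.087294   104.39250204]]
[225. 262.] [8. 8.] ctr [0.4034 0.2292] edges 0.0193 0.0189 dir -88.6
[227.3 230.2] [29.2 16. ] ctr [0.4799 0.2264] edges 0.039 0.0719 dir -1.6
[266.2 237. ] [ 5.8 54.1] ctr [0.4666 0.1308] edges 0.1312 0.0143 dir -2.7
[229. 200.] [8.5 7.1] ctr [0.5545 0.2251] edges 0.0176 0.0213 dir -42.8
[166.8 220.5] [58.8 71. ] ctr [0.5011 0.3758] edges 0.1736 0.1471 dir -2.0
[267.3 173.8] [47.  25.6] ctr [0.6243 0.1312] edges 0.0655 0.1209 dir -78.6
[230.  160.7] [22.5 21.5] ctr [0.6551 0.2264] edges 0.0557 0.0574 dir -15.6
[327.  185.9] [58.1 67.7] ctr [ 0.5981 -0.0198] edges 0.1742 0.1478 dir -12.0
[143.3 134.8] [65.9 64.7] ctr [0.7178 0.4501] edges 0.1652 0.1785 dir -53.0
```

View pics/tc.png

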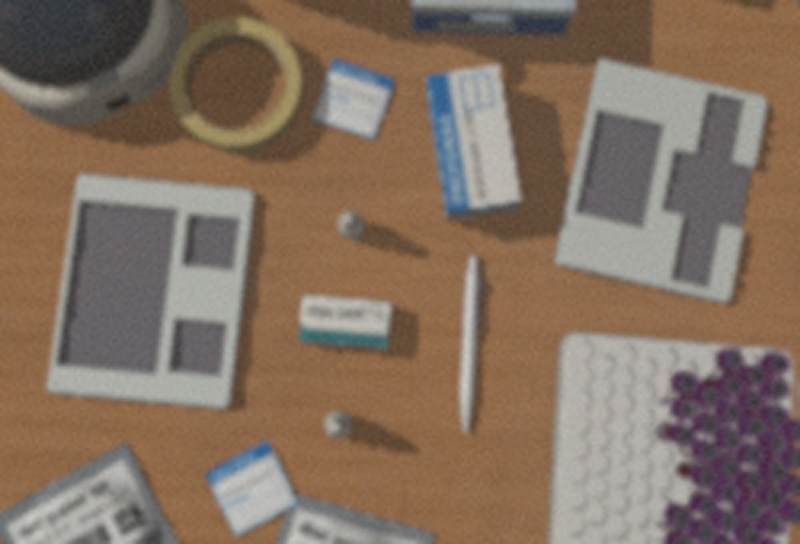

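View pics/sc.png

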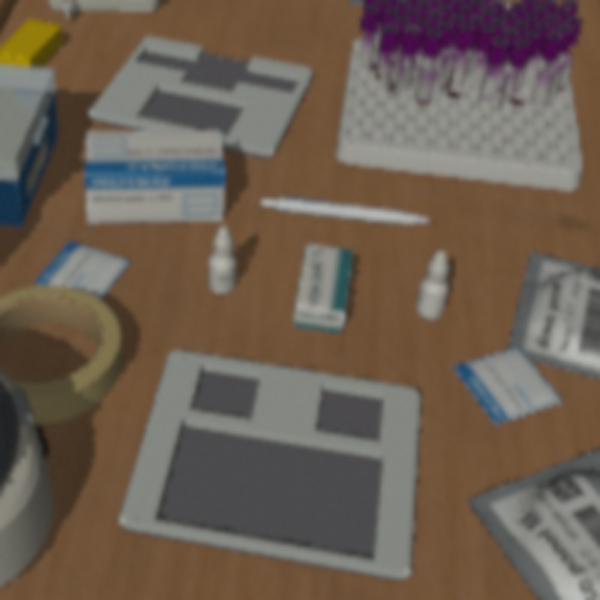

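```bash
python3 - <<'E'
from h import *
for n,rois in(("top",[(125,180,85,80),(290,145,75,85)]),("side",[(222,245,110,80),(210,138,85,50)])):
    t=Cam(n); hsv=cv2.cvtColor(t.img,cv2.COLOR_BGR2HSV); g=(hsv[...,1]<75)&(hsv[...,2]>60)
    for (x,y,w,h) in rois:
        m=np.zeros(g.shape,np.uint8); m[y:y+h,x:x+w]=g[y:y+h,x:x+w]*255
        c=max(cv2.findContours(m,0,cv2.CHAIN_APPROX_NONE)[0],key=cv2.contourArea)
        hull=cv2.convexHull(c)
        q=cv2.approxPolyN(hull,4) if hasattr(cv2,"approxPolyN") else None
        q=np.array(q).reshape(-1,2).astype(float); P=t.ray(q,.01)
        L=np.linalg.norm(np.roll(P,-1,0)-P,axis=1)
        print(n,q.tolist(),"L",L.round(4),"ctr",P.mean(0)[:2].round(4),"dirs",np.degrees(np.arctan2(*(np.roll(P,-1,0)-P).T[[1,0]])).round(1))
        v=hsv[...,2]; k=((v<np.where(m>0,125,0))&(m>0)).astype(np.uint8)
        k=cv2.erode(m,np.ones((5,5)))//255*k
        nl,_,st,ce=cv2.connectedComponentsWithStats(k)
        for i in range(1,nl):
            if st[i,4]>25: print("   pocket",st[i,4],ce[i].round(1),t.ray(ce[i],.004)[0,:2].round(4))
# side checks: vial feet, carton bottom edge, pen ends, small carton base corners (crop px)
s=t
cr=lambda p:(np.array(p)/3+[185,130])
print("vial feet",s.ray(cr([(221,289),(431,316)]),0).round(4)[:,:2].tolist())
print("swab bottom edge",s.ray(cr([(88,222),(224,219)]),0).round(4)[:,:2].tolist())
print("swab top face far/near",s.ray(cr([(86,135),(223,132),(88,160),(224,160)]),.048).round(4)[:,:2].tolist())
print("pen",s.ray(cr([(262,204),(428,220)]),.005).round(4)[:,:2].tolist())
print("small",s.ray(cr([(297,322),(343,326),(348,252),(312,245)]),.021).round(4)[:,:2].tolist())
E
```

```text
top [[200.0, 188.0], [192.0, 258.0], [133.0, 253.0], [143.0, 183.0]] L [0.1702 0.1415 0.1706 0.1413] ctr [0.5004 0.3729] dirs [176.4  86.7  -3.6 -93.5]
   pocket 1563 [156.  219.1] [0.502  0.4014]
   pocket 243 [185.1 205. ] [0.5386 0.3325]
   pocket 252 [181.  237.9] [0.4581 0.3377]
top [[360.0, 160.0], [348.0, 225.0], [291.0, 213.0], [306.0, 147.0]] L [0.1673 0.1419 0.1721 0.1395] ctr [ 0.5954 -0.0156] dirs [ 168.5   79.6  -12.3 -102.4]
   pocket 896 [340.  188.6] [ 0.59   -0.0512]
   pocket 677 [313.1 182.1] [0.6046 0.0162]
side [[325.0, 259.0], [322.0, 324.0], [223.0, 306.0], [241.0, 245.0]] L [0.143  0.1679 0.1452 0.1678] ctr [0.5008 0.3724] dirs [ 86.7  -3.6 -93.4 175.7]
   pocket 330 [259.4 261.1] [0.5391 0.3254]
   pocket 347 [301.  268.1] [0.4583 0.3311]
   pocket 2524 [275.5 293.5] [0.502  0.3964]
side [[290.0, 152.0], [273.0, 187.0], [197.0, 187.0], [233.0, 141.0]] L [0.1693 0.1841 0.233  0.1696] ctr [0.6036 0.0084] dirs [  78.8    8.8 -102.1  168.5]
   pocket 369 [256.8 154.2] [ 0.5909 -0.0569]
   pocket 366 [247.8 166.9] [0.6069 0.0084]
vial feet [[0.5524, 0.2245], [0.4021, 0.2298]]
swab bottom edge [[0.6632, 0.1654], [0.5593, 0.1459]]
swab top face far/near [[0.6728, 0.1176], [0.5671, 0.0971], [0.6644, 0.1492], [0.5621, 0.1334]]
pen [[0.5312, 0.1291], [0.402, 0.1292]]
small [[0.4959, 0.2707], [0.4649, 0.2699], [0.4636, 0.1942], [0.4899, 0.1905]]
```

```bash
cat >> h.py <<'E'
from scipy.spatial.transform import Rotation as Ro
def go(x,y,z,yaw):  # target TCP, closing line direction (deg, mod 180); prints tool-frame shift mm + turn deg
    o=status.get_obs(); R=o["orientation"]; cur=np.degrees(np.arctan2(R[1,1],R[0,1])); d=(yaw-cur+90)%180-90
    a=np.radians(cur+d); Y=np.array([np.cos(a),np.sin(a),0]); Z=np.array([0,0,-1.]); G=np.c_[np.cross(Y,Z),Y,Z]
    print("shift",tool(np.array([x,y,z])-o["position"]).round(1),"turn",Ro.from_matrix(R.T@G).as_rotvec(degrees=True).round(1),"t",o["time_s"].__round__(1),"q7",o["joint_positions"][6].round(2))
E
python3 -m inch '[[-30,-17,0,0,0,0,1],[-70,-40,0,0,0,0,1],[-110,-63,0,0,0,-4,1],[-150,-86,0,0,0,-8,1],[-190,-110,0,0,0,-12,1],[-230,-133,0,0,0,-16,1],[-270,-156,0,0,0,-20,1],[-310,-180,0,0,0,-24,1],[-350,-203,0,0,0,-28,1],[-390,-226,0,0,0,-32,1],[-430,-250,0,0,0,-32,1],[-470,-273,0,0,0,-32,1]]' 20
python3 -c "from h import *; go(.615,.129,.12,100.6)"
```

```text
time_s: 1.5
position: [0.5762, 0.1776, 0.2148]
orientation: [[-0.983, -0.183, 0.0], [-0.183, 0.983, 0.0], [-0.0, 0.0, -1.0]]
ft_force: [0.5, 1.1, -0.8]
width: 0.999
grip_force: 0.0
shift [-29.2 -54.9  94.8] turn [ 0.  0. -0.] t 1.5 q7 1.43
```

```bash
python3 -m inch '[[-10,-20,20,0,0,0,1],[-20,-40,50,0,0,0,1],[-29,-55,80,0,0,0,1],[-29,-55,95,0,0,0,1],[-29,-55,95,0,0,0,1],[-29,-55,95,0,0,0,1]]'
python3 -c "
from h import *; go(.615,.129,.010,100.6)
for n in('top','side'):
    c=Cam(n); cv2.imwrite(f'pics/{n}1.png',c.img)
a=cv2.imread('pics/top1.png')[110:260,180:380];b=cv2.imread('pics/side1.png')[100:250,150:350]
cv2.imwrite('pics/p1.png',cv2.resize(np.hstack([a,b]),None,fx=2,fy=2,interpolation=3))"
```

```text
time_s: 2.1
position: [0.6136, 0.1322, 0.1203]
orientation: [[-0.983, -0.185, 0.0], [-0.185, 0.983, 0.001], [-0.0, 0.001, -1.0]]
ft_force: [-0.3, -0.1, 0.0]
width: 1.004
grip_force: 0.0
shift [ -0.7  -3.5 110.3] turn [0.1 0.  0.1] t 2.1 q7 1.54
```

View pics/p1.png

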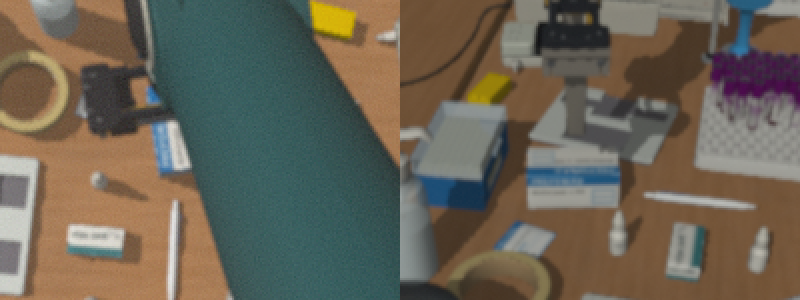

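```bash
python3 -m inch '[[0,-3,25,0,0,0,1],[0,-3,50,0,0,0,1],[0,-3,70,0,0,0,1],[0,-3,85,0,0,0,1],[0,-3,95,0,0,0,1],[0,-3,105,0,0,0,1],[0,-3,110,0,0,0,1],[0,-3,110,0,0,0,1],[0,-3,110,0,0,0,-0.2],[0,-3,110,0,0,0,-0.2],[0,-3,110,0,0,0,-0.2],[0,-3,110,0,0,0,-0.2]]' 20
python3 -m inch '[[0,0,0,0,0,0,-0.2],[0,0,0,0,0,0,-0.2],[0,0,0,0,0,0,-0.2],[0,0,0,0,0,0,-0.2]]'

```

```text
time_s: 3.4
position: [0.6146, 0.1278, 0.01]
orientation: [[-0.983, -0.184, 0.001], [-0.184, 0.983, 0.0], [-0.001, 0.0, -1.0]]
ft_force: [-0.2, 0.7, 0.6]
width: 0.675
grip_force: 0.5
time_s: 3.8
position: [0.6145, 0.1282, 0.01]
orientation: [[-0.983, -0.184, 0.0], [-0.184, 0.983, 0.001], [-0.001, 0.001, -1.0]]
ft_force: [-1.2, 1.5, 4.0]
width: 0.614
grip_force: 20.0
```

```bash
python3 -m inch '[[0,0,-5,0,0,0,-0.2],[0,0,-15,0,0,0,-0.2],[0,0,-30,0,0,0,-0.2],[0,0,-50,0,0,0,-0.2],[0,0,-70,0,0,0,-0.2],[0,0,-85,0,0,0,-0.2],[0,0,-95,0,0,0,-0.2],[0,0,-95,0,0,0,-0.2]]'
python3 -c "
from h import *; go(.5022,.3986,.08,86.3)"
```

```text
time_s: 4.6
position: [0.6154, 0.1277, 0.1065]
orientation: [[-0.983, -0.183, 0.003], [-0.183, 0.983, 0.001], [-0.003, 0.0, -1.0]]
ft_force: [0.7, 0.7, -1.3]
width: 0.612
grip_force: 20.0
shift [ 61.7 287.   26.4] turn [ 0.   0.2 14.3] t 4.6 q7 1.55
```

```bash
python3 -m inch '[[4,20,0,0,0,0,-0.2],[11,50,0,0,0,2,-0.2],[18,85,0,0,0,4,-0.2],[26,120,0,0,0,6,-0.2],[33,155,0,0,0,8,-0.2],[41,190,0,0,0,10,-0.2],[48,225,0,0,0,12,-0.2],[55,255,5,0,0,14,-0.2],[60,275,10,0,0,14.3,-0.2],[62,285,20,0,0,14.3,-0.2],[62,287,26,0,0,14.3,-0.2],[62,287,26,0,0,14.3,-0.2]]'
python3 -m inch '[[0,0,0,0,0,0,-0.2],[0,0,0,0,0,0,-0.2]]'
python3 -c "
from h import *; go(.5022,.3986,.0150,86.3)
for n in('top','side'):
    c=Cam(n); cv2.imwrite(f'pics/{n}2.png',c.img)
a=cv2.imread('pics/top2.png')[130:280,110:310];b=cv2.imread('pics/side2.png')[180:330,190:390]
cv2.imwrite('pics/p2.png',cv2.resize(np.hstack([a,b]),None,fx=2,fy=2,interpolation=3))"
```

```text
time_s: 5.8
position: [0.5005, 0.3966, 0.0767]
orientation: [[-0.998, 0.066, -0.002], [0.066, 0.998, -0.003], [0.002, -0.003, -1.0]]
ft_force: [0.5, -0.4, -0.7]
width: 0.61
grip_force: 20.0
time_s: 6.0
position: [0.5019, 0.397, 0.0789]
orientation: [[-0.998, 0.067, 0.001], [0.067, 0.998, -0.0], [-0.001, -0.0, -1.0]]
ft_force: [-0.4, -0.6, -1.7]
width: 0.607
grip_force: 20.0
shift [-0.1  1.6 63.9] turn [-0.   0.  -0.1] t 6.0 q7 0.85
```

View pics/p2.png

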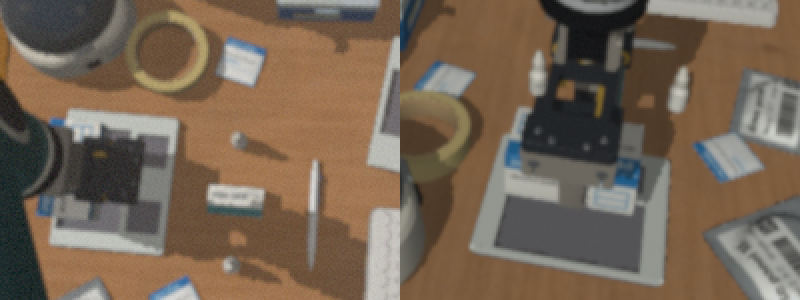

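```bash
python3 -c "
from h import *
s=Cam('side')
cv2.imwrite('pics/p3.png',cv2.resize(s.img[220:300,230:330],None,fx=6,fy=6,interpolation=3))"
```

```text
(no output)
```

View pics/p3.png

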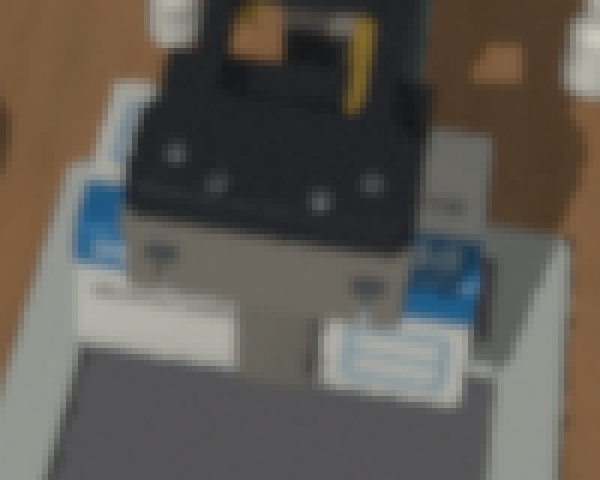

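```bash
python3 -m inch '[[0,1.5,15,0,0,0,-0.2],[0,1.5,30,0,0,0,-0.2],[0,1.5,42,0,0,0,-0.2],[0,1.5,50,0,0,0,-0.2],[0,1.5,56,0,0,0,-0.2],[0,1.5,60,0,0,0,-0.2],[0,1.5,63.5,0,0,0,-0.2],[0,1.5,63.5,0,0,0,-0.2],[0,1.5,63.5,0,0,0,-0.2]]'

```

```text
time_s: 7.05
position: [0.5011, 0.4, 0.0154]
orientation: [[-0.998, 0.065, 0.001], [0.065, 0.998, 0.0], [-0.001, 0.0, -1.0]]
ft_force: [0.7, -0.4, -0.8]
width: 0.608
grip_force: 20.0
```

```bash
python3 -m inch '[[0,0,1,0,0,0,-0.2],[0,0,1,0,0,0,-0.2],[0,0,1,0,0,0,0.8],[0,0,1,0,0,0,0.8],[0,0,1,0,0,0,0.8],[0,0,1,0,0,0,0.8]]'
python3 -m inch '[[0,0,-10,0,0,0,0.8],[0,0,-30,0,0,0,0.8],[0,0,-60,0,0,0,0.8],[0,0,-90,0,0,0,0.8],[0,0,-120,0,0,0,0.8],[0,0,-130,0,0,0,0.8]]'
python3 -c "
from h import *; go(.552,.221,.12,90)"
```

```text
time_s: 7.65
position: [0.5009, 0.4, 0.0143]
orientation: [[-0.998, 0.065, 0.0], [0.065, 0.998, 0.0], [-0.0, 0.0, -1.0]]
ft_force: [-0.3, -0.3, 0.1]
width: 0.898
grip_force: 0.0
time_s: 8.25
position: [0.5025, 0.4011, 0.1484]
orientation: [[-0.998, 0.065, 0.005], [0.065, 0.998, 0.004], [-0.004, 0.005, -1.0]]
ft_force: [-0.3, 0.0, 0.1]
width: 0.903
grip_force: 0.0
shift [ -61.  -176.7   27.8] turn [ 0.3  0.3 -3.7] t 8.2 q7 0.84
```

```bash
python3 -m inch '[[-10,-20,0,0,0,8,0.1],[-20,-50,0,0,0,16,0.1],[-30,-85,0,0,0,24,0.1],[-41,-120,0,0,0,32,0.1],[-51,-150,0,0,0,40,0.1],[-61,-170,0,0,0,48,0.1],[-61,-177,0,0,0,56,0.1],[-61,-177,0,0,0,64,0.1],[-61,-177,0,0,0,72,0.1],[-61,-177,0,0,0,80,0.1],[-61,-177,10,0,0,86,0.1],[-61,-177,20,0,0,90,0.1]]'
python3 -m inch '[[0,0,0,0,0,0,0.1],[0,0,0,0,0,0,0.1]]'
python3 -c "
from h import *; t=Cam('top');s=Cam('side')
for v in((.552,.221),(.4035,.225)):
  P=[(*v,0),(*v,.034),(*v,.056)]
  print('top',t.px(P).round(1).tolist(),'side',s.px(P).round(1).tolist())
print((np.array([(223,228),(221,291),(440,250),(431,317)])/3+[185,130]).round(1).tolist())
go(.552,.221,.01,-3.7)
cv2.imwrite('pics/p4.png',cv2.resize(s.img[150:300,180:380],None,fx=4,fy=4,interpolation=3))"
```

```text
time_s: 9.45
position: [0.55, 0.2193, 0.1237]
orientation: [[0.068, 0.998, 0.0], [0.998, -0.068, -0.0], [-0.0, 0.0, -1.0]]
ft_force: [0.3, -0.2, -0.5]
width: 0.552
grip_force: 0.0
time_s: 9.65
position: [0.55, 0.2192, 0.1239]
orientation: [[0.063, 0.998, -0.001], [0.998, -0.063, -0.001], [-0.001, -0.001, -1.0]]
ft_force: [0.3, 0.3, -0.4]
width: 0.553
grip_force: 0.0
top [[230.6, 201.0], [229.9, 199.2], [229.3, 198.0]] side [[259.0, 225.3], [259.5, 213.6], [259.8, 205.7]]
top [[226.7, 262.0], [225.8, 262.6], [225.2, 263.1]] side [[327.9, 233.7], [330.3, 222.0], [331.9, 214.1]]
[[259.3, 206.0], [258.7, 227.0], [331.7, 213.3], [328.7, 235.7]]
shift [  1.8   1.4 114.5] turn [ 0. -0.  0.] t 9.8 q7 -0.22
```

View pics/p4.png

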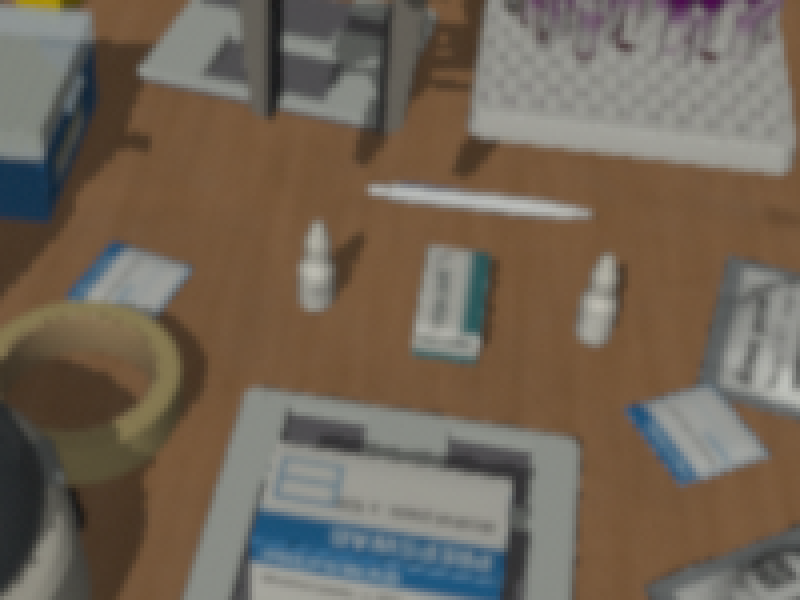

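```bash
python3 -m inch '[[2,1,25,0,0,0,0.1],[2,1,50,0,0,0,0.1],[2,1,75,0,0,0,0.1],[2,1,95,0,0,0,0.1],[2,1,105,0,0,0,0.1],[2,1,112,0,0,0,0.1],[2,1,114,0,0,0,0.1],[2,1,114,0,0,0,0.1],[2,1,114,0,0,0,-1],[2,1,114,0,0,0,-1],[2,1,114,0,0,0,-1],[2,1,114,0,0,0,-1]]' 12
python3 -m inch '[[0,0,0,0,0,0,-1],[0,0,0,0,0,0,-1],[0,0,0,0,0,0,-1]]'
python3 -m inch '[[0,0,-10,0,0,0,-1],[0,0,-30,0,0,0,-1],[0,0,-50,0,0,0,-1],[0,0,-70,0,0,0,-1],[0,0,-80,0,0,0,-1],[0,0,-80,0,0,0,-1]]'
python3 -c "
from h import *; go(.5378,.3302,.09,-3.7)"
```

```text
time_s: 10.95
position: [0.5515, 0.2213, 0.0104]
orientation: [[0.065, 0.998, 0.0], [0.998, -0.065, 0.0], [0.0, 0.0, -1.0]]
ft_force: [-0.0, -0.2, -0.5]
width: 0.223
grip_force: 0.1
time_s: 11.25
position: [0.5515, 0.2213, 0.0104]
orientation: [[0.065, 0.998, 0.0], [0.998, -0.065, 0.0], [0.0, 0.0, -1.0]]
ft_force: [-0.4, -0.8, 2.9]
width: 0.203
grip_force: 12.0
time_s: 11.85
position: [0.5523, 0.2216, 0.0917]
orientation: [[0.065, 0.998, 0.003], [0.998, -0.065, 0.002], [0.002, 0.002, -1.0]]
ft_force: [-1.0, -0.3, -0.4]
width: 0.2
grip_force: 12.0
shift [107.4 -21.5   1.8] turn [ 0.1 -0.1 -0. ] t 11.8 q7 -0.2
```

```bash
python3 -m inch '[[20,-4,0,0,0,0,-1],[50,-10,0,0,0,0,-1],[80,-16,0,0,0,0,-1],[100,-20,0,0,0,0,-1],[107,-21.5,0,0,0,0,-1],[107,-21.5,0,0,0,0,-1],[107,-21.5,20,0,0,0,-1],[107,-21.5,40,0,0,0,-1],[107,-21.5,55,0,0,0,-1],[107,-21.5,65,0,0,0,-1],[107,-21.5,70,0,0,0,-1],[107,-21.5,70,0,0,0,-1]]'
python3 -c "
from h import *; go(.5378,.3302,.0148,-3.7)"
```

```text
time_s: 13.05
position: [0.5368, 0.3288, 0.0196]
orientation: [[0.065, 0.998, -0.001], [0.998, -0.065, -0.001], [-0.001, -0.0, -1.0]]
ft_force: [0.9, -0.3, -0.6]
width: 0.201
grip_force: 12.0
shift [1.5 0.9 4.8] turn [-0.   0.  -0.1] t 13.1 q7 -0.33
```

```bash
python3 -m inch '[[1.5,1,2,0,0,0,-1],[1.5,1,4,0,0,0,-1],[1.5,1,5,0,0,0,-1],[1.5,1,5,0,0,0,-1],[1.5,1,5,0,0,0,-1],[1.5,1,5,0,0,0,-0.3],[1.5,1,5,0,0,0,-0.2],[1.5,1,5,0,0,0,-0.2],[1.5,1,5,0,0,0,-0.2]]'
python3 -m inch '[[0,0,-10,0,0,0,-0.2],[0,0,-30,0,0,0,-0.2],[0,0,-60,0,0,0,-0.2],[0,0,-90,0,0,0,0.1],[0,0,-110,0,0,0,0.1],[0,0,-110,0,0,0,0.1]]'
python3 -c "
from h import *; go(.4035,.225,.12,-3.7)"
```

```text
time_s: 13.95
position: [0.538, 0.3308, 0.0151]
orientation: [[0.065, 0.998, 0.0], [0.998, -0.065, 0.0], [0.0, 0.0, -1.0]]
ft_force: [0.0, -0.4, 0.2]
width: 0.4
grip_force: 0.0
time_s: 14.55
position: [0.54, 0.3318, 0.129]
orientation: [[0.065, 0.998, 0.005], [0.998, -0.065, 0.004], [0.004, 0.005, -1.0]]
ft_force: [0.1, 0.4, -0.4]
width: 0.55
grip_force: 0.0
shift [-115.5 -129.3    7.9] turn [ 0.3 -0.3 -0. ] t 14.6 q7 -0.39
```

```bash
python3 -m inch '[[-15,-17,0,0,0,0,0.1],[-40,-45,0,0,0,0,0.1],[-70,-78,0,0,0,0,0.1],[-95,-106,0,0,0,0,0.1],[-110,-123,0,0,0,0,0.1],[-116,-129.5,8,0,0,0,0.1],[-116,-129.5,8,0,0,0,0.1],[-116,-129.5,8,0,0,0,0.1]]'
python3 -c "
from h import *; go(.4035,.225,.0105,-3.7)"
```

```text
time_s: 15.35
position: [0.4021, 0.2242, 0.1169]
orientation: [[0.065, 0.998, 0.001], [0.998, -0.065, -0.0], [-0.0, 0.001, -1.0]]
ft_force: [-0.9, -0.5, -0.4]
width: 0.551
grip_force: 0.0
shift [  0.9   1.2 106.4] turn [ 0.  0. -0.] t 15.3 q7 -0.4
```

```bash
python3 -m inch '[[1,1,25,0,0,0,0.1],[1,1,50,0,0,0,0.1],[1,1,75,0,0,0,0.1],[1,1,92,0,0,0,0.1],[1,1,100,0,0,0,0.1],[1,1,105,0,0,0,0.1],[1,1,106,0,0,0,0.1],[1,1,106,0,0,0,-1],[1,1,106,0,0,0,-1],[1,1,106,0,0,0,-1],[1,1,106,0,0,0,-1],[1,1,106,0,0,0,-1]]' 12
python3 -m inch '[[0,0,0,0,0,0,-1],[0,0,0,0,0,0,-1],[0,0,0,0,0,0,-1]]'
python3 -m inch '[[0,0,-10,0,0,0,-1],[0,0,-30,0,0,0,-1],[0,0,-50,0,0,0,-1],[0,0,-70,0,0,0,-1],[0,0,-80,0,0,0,-1],[0,0,-80,0,0,0,-1]]'
python3 -c "
from h import *; go(.458,.3354,.09,-3.7)"
```

```text
time_s: 16.55
position: [0.4025, 0.2247, 0.0115]
orientation: [[0.065, 0.998, 0.001], [0.998, -0.065, 0.001], [0.001, 0.001, -1.0]]
ft_force: [-0.2, -0.4, 2.8]
width: 0.202
grip_force: 12.0
time_s: 16.85
position: [0.4025, 0.2247, 0.0114]
orientation: [[0.065, 0.998, 0.0], [0.998, -0.065, 0.001], [0.001, 0.0, -1.0]]
ft_force: [-0.6, -0.7, 6.2]
width: 0.202
grip_force: 12.0
time_s: 17.45
position: [0.4029, 0.225, 0.0923]
orientation: [[0.065, 0.998, 0.002], [0.998, -0.065, 0.002], [0.002, 0.002, -1.0]]
ft_force: [0.5, -0.2, -1.4]
width: 0.203
grip_force: 12.0
shift [113.7  47.9   2.6] turn [ 0.1 -0.1 -0. ] t 17.4 q7 -0.35
```

```bash
python3 -m inch '[[20,8,0,0,0,0,-1],[50,21,0,0,0,0,-1],[80,34,0,0,0,0,-1],[105,44,0,0,0,0,-1],[114,48,0,0,0,0,-1],[114,48,0,0,0,0,-1],[114,48,20,0,0,0,-1],[114,48,40,0,0,0,-1],[114,48,55,0,0,0,-1],[114,48,65,0,0,0,-1],[114,48,70,0,0,0,-1],[114,48,70,0,0,0,-1]]'
python3 -c "
from h import *; go(.458,.3354,.0155,-3.7)"
```

```text
time_s: 18.65
position: [0.4573, 0.3345, 0.0207]
orientation: [[0.065, 0.998, -0.001], [0.998, -0.065, -0.001], [-0.001, -0.001, -1.0]]
ft_force: [-0.1, 0.0, -0.5]
width: 0.199
grip_force: 12.0
shift [1.  0.6 5.2] turn [-0.  0. -0.] t 18.6 q7 -0.39
```

```bash
python3 -m inch '[[1,1,2,0,0,0,-1],[1,1,4,0,0,0,-1],[1,1,5.2,0,0,0,-1],[1,1,5.2,0,0,0,-1],[1,1,5.2,0,0,0,-1],[1,1,5.2,0,0,0,-0.3],[1,1,5.2,0,0,0,-0.2],[1,1,5.2,0,0,0,-0.2],[1,1,5.2,0,0,0,-0.2]]'
python3 -m inch '[[0,0,-10,0,0,0,-0.2],[0,0,-30,0,0,0,-0.2],[0,0,-60,0,0,0,-0.2],[0,0,-90,0,0,0,0.1],[0,0,-110,0,0,0,0.3],[0,0,-110,0,0,0,0.3]]'
python3 -c "
from h import *; go(.4785,.228,.10,-1.6)"
```

```text
time_s: 19.55
position: [0.4586, 0.336, 0.0159]
orientation: [[0.065, 0.998, 0.0], [0.998, -0.065, 0.0], [0.0, 0.0, -1.0]]
ft_force: [-1.3, 0.7, 0.1]
width: 0.402
grip_force: 0.0
time_s: 20.15
position: [0.4604, 0.3372, 0.1294]
orientation: [[0.065, 0.998, 0.004], [0.998, -0.065, 0.005], [0.005, 0.004, -1.0]]
ft_force: [0.3, -0.5, 0.0]
width: 0.637
grip_force: 0.0
shift [-107.9   25.1   29. ] turn [ 0.2 -0.3 -2.1] t 20.1 q7 -0.48
```

```bash
python3 -m inch '[[-15,3,0,0,0,0,0.3],[-45,10,0,0,0,-1,0.3],[-80,18,0,0,0,-2,0.3],[-100,23,0,0,0,-2,0.3],[-108,25,10,0,0,-2,0.3],[-108,25,29,0,0,-2,0.3],[-108,25,29,0,0,-2,0.3],[-108,25,29,0,0,-2,0.3]]'
python3 -c "
from h import *; go(.4785,.228,.0095,-1.6)"
```

```text
time_s: 20.95
position: [0.4758, 0.2265, 0.0959]
orientation: [[0.029, 1.0, -0.002], [1.0, -0.029, -0.001], [-0.001, -0.002, -1.0]]
ft_force: [-0.4, -0.1, 0.5]
width: 0.647
grip_force: 0.0
shift [ 1.7  2.8 86.4] turn [-0.1  0.1 -0.1] t 20.9 q7 -0.23
```

```bash
python3 -m inch '[[1.5,2,25,0,0,0,0.3],[1.5,2,50,0,0,0,0.3],[1.5,2,70,0,0,0,0.3],[1.5,2,80,0,0,0,0.3],[1.5,2,85,0,0,0,0.3],[1.5,2,86,0,0,0,0.3],[1.5,2,86,0,0,0,0.3],[1.5,2,86,0,0,0,-1],[1.5,2,86,0,0,0,-1],[1.5,2,86,0,0,0,-1],[1.5,2,86,0,0,0,-1],[1.5,2,86,0,0,0,-1]]' 15
python3 -m inch '[[0,0,0,0,0,0,-1],[0,0,0,0,0,0,-1],[0,0,0,0,0,0,-1]]'
python3 -m inch '[[0,0,-10,0,0,0,-1],[0,0,-30,0,0,0,-1],[0,0,-60,0,0,0,-1],[0,0,-90,0,0,0,-1],[0,0,-100,0,0,0,-1],[0,0,-100,0,0,0,-1]]'
python3 -c "
from h import *; go(.6055,.0135,.11,78)"
```

```text
time_s: 22.15
position: [0.4789, 0.2282, 0.0113]
orientation: [[0.03, 1.0, 0.001], [1.0, -0.03, 0.001], [0.001, 0.001, -1.0]]
ft_force: [-1.0, -0.5, 4.4]
width: 0.381
grip_force: 14.9
time_s: 22.45
position: [0.4788, 0.2282, 0.0113]
orientation: [[0.03, 1.0, 0.0], [1.0, -0.03, 0.001], [0.001, 0.0, -1.0]]
ft_force: [-1.4, 0.2, 5.5]
width: 0.382
grip_force: 14.9
time_s: 23.05
position: [0.4792, 0.2286, 0.1122]
orientation: [[0.03, 1.0, 0.002], [1.0, -0.03, 0.002], [0.002, 0.002, -1.0]]
ft_force: [-0.2, -0.5, -0.1]
width: 0.38
grip_force: 14.9
shift [-211.3  132.6    2.1] turn [  0.2  -0.  -79.7] t 23.1 q7 -0.24
```

```bash
python3 -m inch '[[-12,8,0,0,0,-7,-1],[-35,22,0,0,0,-14,-1],[-60,38,0,0,0,-21,-1],[-85,53,0,0,0,-28,-1],[-110,69,0,0,0,-35,-1],[-135,85,0,0,0,-42,-1],[-160,100,0,0,0,-49,-1],[-182,114,0,0,0,-56,-1],[-198,124,0,0,0,-63,-1],[-208,130,0,0,0,-70,-1],[-211,132.5,0,0,0,-77,-1],[-211,132.5,0,0,0,-80,-1]]'
python3 -m inch '[[0,0,20,0,0,0,-1],[0,0,35,0,0,0,-1],[0,0,40,0,0,0,-1],[0,0,40,0,0,0,-1]]'
python3 -c "
from h import *; go(.6055,.0135,.0152,78); t=Cam('top');s=Cam('side')
cv2.imwrite('pics/p5.png',cv2.resize(np.hstack([t.img[130:280,110:310],s.img[130:280,190:390]]),None,fx=2,fy=2,interpolation=3))"
```

```text
time_s: 24.25
position: [0.6038, 0.0119, 0.1087]
orientation: [[-0.98, 0.201, -0.003], [0.201, 0.98, -0.0], [0.003, -0.001, -1.0]]
ft_force: [0.2, 0.4, -0.0]
width: 0.382
grip_force: 14.9
time_s: 24.65
position: [0.6034, 0.0131, 0.069]
orientation: [[-0.979, 0.203, -0.003], [0.203, 0.979, -0.0], [0.003, -0.001, -1.0]]
ft_force: [-0.2, -0.3, -0.2]
width: 0.378
grip_force: 14.9
shift [-2.2  0.8 53.8] turn [-0.1 -0.2  0.3] t 24.6 q7 1.43
```

View pics/p5.png

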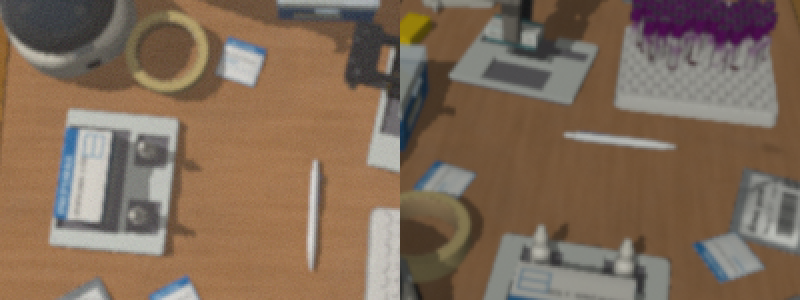

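```bash
python3 -m inch '[[-2,1,15,0,0,0,-1],[-2,1,30,0,0,0,-1],[-2,1,42,0,0,0,-1],[-2,1,48,0,0,0,-1],[-2,1,52,0,0,0,-1],[-2,1,54,0,0,0,-1],[-2,1,54,0,0,0,-1],[-2,1,54,0,0,0,-1]]'
```

```text
time_s: 25.55
position: [0.6072, 0.0137, 0.0173]
orientation: [[-0.979, 0.203, 0.001], [0.203, 0.979, 0.0], [-0.001, 0.0, -1.0]]
ft_force: [-0.3, -0.2, -0.3]
width: 0.379
grip_force: 14.9
```

```bash
python3 -m inch '[[1,0,1,0,0,0,-1],[1,0,1.8,0,0,0,-1],[1,0,1.8,0,0,0,-1],[1,0,1.8,0,0,0,0],[1,0,1.8,0,0,0,0.1],[1,0,1.8,0,0,0,0.1],[1,0,1.8,0,0,0,0.1]]'
python3 -m inch '[[0,0,-10,0,0,0,0.1],[0,0,-30,0,0,0,0.1],[0,0,-60,0,0,0,0],[0,0,-80,0,0,0,0],[0,0,-85,0,0,0,0],[0,0,-85,0,0,0,0]]'
python3 - <<'E'
from h import *
go(.4666,.130,.10,90)
for n,(x,y,w,h) in(("top",(255,205,22,65)),("side",(265,185,75,25))):
    c=Cam(n); hsv=cv2.cvtColor(c.img,cv2.COLOR_BGR2HSV); m=np.zeros(hsv.shape[:2],np.uint8)
    m[y:y+h,x:x+w]=((hsv[...,1]<90)&(hsv[...,2]>110))[y:y+h,x:x+w]
    k=np.argwhere(m)[:,::-1].astype(np.float32)
    if len(k)<20: print(n,"hidden");continue
    vx,vy,x0,y0=cv2.fitLine(k,cv2.DIST_HUBER,0,.01,.01).ravel(); s=(k-[x0,y0])@[vx,vy]
    P=c.ray([[x0+a*vx,y0+a*vy] for a in(s.min(),s.max())],.006)
    print(n,P[:,:2].round(4).tolist(),P.mean(0).round(4),np.degrees(np.arctan((P[1]-P[0])[1]/(P[1]-P[0])[0])).round(1))
E
```

```text
time_s: 26.25
position: [0.6059, 0.0139, 0.0151]
orientation: [[-0.979, 0.203, 0.0], [0.203, 0.979, -0.0], [-0.0, 0.0, -1.0]]
ft_force: [-0.4, 0.1, 0.7]
width: 0.551
grip_force: 0.0
time_s: 26.85
position: [0.6064, 0.014, 0.1012]
orientation: [[-0.979, 0.203, 0.002], [0.203, 0.979, 0.0], [-0.002, 0.001, -1.0]]
ft_force: [-0.5, 0.6, -0.4]
width: 0.499
grip_force: 0.0
shift [160.5  85.2   0.9] turn [  0.    0.1 -11.7] t 26.9 q7 1.42
top [[0.3989, 0.1331], [0.534, 0.1299]] [0.4665 0.1315 0.006 ] -1.3
side [[0.5324, 0.1408], [0.3717, 0.0866]] [0.452  0.1137 0.006 ] 18.6
```

```bash
python3 -m inch '[[20,10,0,0,0,-2,0],[50,27,0,0,0,-4,0],[85,45,0,0,0,-6,0],[120,63,0,0,0,-8,0],[145,77,0,0,0,-11,0],[158,84,0,0,0,-11,0],[160.5,85.7,20,0,0,-11,0],[160.5,85.7,40,0,0,-11,0],[160.5,85.7,40,0,0,-11,0],[160.5,85.7,40,0,0,-11,0]]'
python3 -c "
from h import *; go(.4666,.1305,.002,89.3)"
```

```text
time_s: 27.95
position: [0.4662, 0.1297, 0.0597]
orientation: [[-1.0, 0.014, -0.001], [0.014, 1.0, -0.001], [0.001, -0.001, -1.0]]
ft_force: [0.9, -0.4, -0.5]
width: 0.498
grip_force: 0.0
shift [-0.4  0.8 57.7] turn [-0.1 -0.1 -0.1] t 27.9 q7 1.31
```

```bash
python3 -m inch '[[0,0.5,15,0,0,0,0],[0,0.5,30,0,0,0,0],[0,0.5,42,0,0,0,0],[0,0.5,50,0,0,0,0],[0,0.5,54,0,0,0,0],[0,0.5,56,0,0,0,0],[0,0.5,57,0,0,0,0],[0,0.5,57,0,0,0,-1],[0,0.5,57,0,0,0,-1],[0,0.5,57,0,0,0,-1],[0,0.5,57,0,0,0,-1],[0,0.5,57,0,0,0,-1]]' 10
python3 -m inch '[[0,0,0,0,0,0,-1],[0,0,0,0,0,0,-1],[0,0,0,0,0,0,-1]]'
python3 -m inch '[[0,0,-10,0,0,0,-1],[0,0,-30,0,0,0,-1],[0,0,-60,0,0,0,-1],[0,0,-80,0,0,0,-1],[0,0,-80,0,0,0,-1],[0,0,-80,0,0,0,-1]]'
python3 -c "
from h import *; go(.5905,-.054,.08,78)"
```

```text
time_s: 29.15
position: [0.4662, 0.131, 0.0032]
orientation: [[-1.0, 0.013, 0.0], [0.013, 1.0, 0.0], [-0.0, 0.0, -1.0]]
ft_force: [0.3, -0.3, 1.9]
width: 0.113
grip_force: 10.0
time_s: 29.45
position: [0.4662, 0.131, 0.0032]
orientation: [[-1.0, 0.013, 0.0], [0.013, 1.0, 0.0], [-0.0, 0.0, -1.0]]
ft_force: [-1.1, -0.2, 1.1]
width: 0.112
grip_force: 10.0
time_s: 30.05
position: [0.4662, 0.131, 0.0835]
orientation: [[-1.0, 0.012, 0.001], [0.012, 1.0, 0.0], [-0.001, 0.0, -1.0]]
ft_force: [0.4, -0.7, -0.0]
width: 0.112
grip_force: 10.0
shift [-126.6 -183.5    3.5] turn [ 0.   0.  11.3] t 30.1 q7 1.3
```

```bash
python3 -m inch '[[-15,-22,0,0,0,0,-1],[-35,-51,0,0,0,2,-1],[-60,-87,0,0,0,4,-1],[-85,-123,0,0,0,6,-1],[-105,-152,0,0,0,8,-1],[-120,-174,0,0,0,10,-1],[-126.5,-183.5,0,0,0,11.3,-1],[-126.5,-183.5,15,0,0,11.3,-1],[-126.5,-183.5,30,0,0,11.3,-1],[-126.5,-183.5,40,0,0,11.3,-1],[-126.5,-183.5,40,0,0,11.3,-1],[-126.5,-183.5,40,0,0,11.3,-1]]'
python3 - <<'E'
from h import *
go(.5905,-.054,.0075,78); t=Cam('top');s=Cam('side')
cv2.imwrite('pics/p6.png',np.hstack([cv2.resize(t.img[130:240,270:380],None,fx=3.6,fy=3.6,interpolation=3),cv2.resize(s.img[120:230,190:300],None,fx=3.6,fy=3.6,interpolation=3)]))
E
```

```text
time_s: 31.25
position: [0.5898, -0.0532, 0.0426]
orientation: [[-0.978, 0.207, -0.001], [0.207, 0.978, 0.0], [0.001, 0.0, -1.0]]
ft_force: [0.4, -0.9, 1.0]
width: 0.112
grip_force: 10.0
shift [-0.9 -0.6 35.1] turn [ 0.  -0.1  0.1] t 31.2 q7 1.55
```

View pics/p6.png

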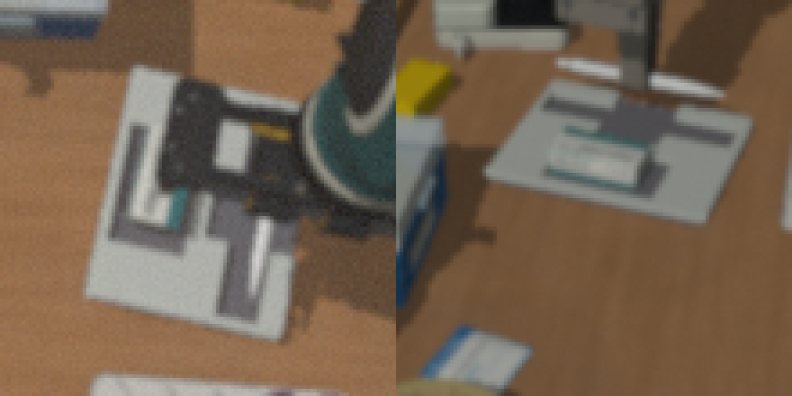

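```bash
python3 -m inch '[[-1,-0.5,8,0,0,0,-1],[-1,-0.5,16,0,0,0,-1],[-1,-0.5,23,0,0,0,-1],[-1,-0.5,28,0,0,0,-1],[-1,-0.5,32,0,0,0,-1],[-1,-0.5,34,0,0,0,-1],[-1,-0.5,34.5,0,0,0,-1],[-1,-0.5,34.5,0,0,0,-1]]'
```

```text
time_s: 32.15
position: [0.5913, -0.0549, 0.0086]
orientation: [[-0.978, 0.208, 0.0], [0.208, 0.978, 0.0], [-0.0, 0.0, -1.0]]
ft_force: [-0.3, -0.2, 0.6]
width: 0.111
grip_force: 10.0
```

```bash
python3 -m inch '[[0,0,1.2,0,0,0,-1],[0,0,1.2,0,0,0,-1],[0,0,1.2,0,0,0,-1],[0,0,1.2,0,0,0,-0.6],[0,0,1.2,0,0,0,-0.5],[0,0,1.2,0,0,0,-0.5],[0,0,1.2,0,0,0,-0.5]]'
python3 -m inch '[[0,0,-10,0,0,0,-0.5],[0,0,-30,0,0,0,-0.5],[0,0,-60,0,0,0,-0.5],[0,0,-100,0,0,0,-0.5],[0,0,-140,0,0,0,-0.5],[20,20,-150,0,0,0,-0.5],[50,60,-150,0,0,0,-0.5],[70,100,-150,0,0,0,-0.5],[90,145,-150,0,0,0,-0.5],[110,190,-150,0,0,0,-0.5],[120,220,-150,0,0,0,-0.5],[120,220,-150,0,0,0,-0.5]]'
python3 - <<'E'
from h import *
t=Cam('top');s=Cam('side')
a=cv2.resize(np.hstack([t.img[180:265,120:205],t.img[140:225,285:370]]),None,fx=4,fy=4,interpolation=3)
b=cv2.resize(np.hstack([s.img[225:310,215:330][:,:85+15],s.img[130:215,200:300]]),(680,289),interpolation=3)
cv2.imwrite('pics/p7.png',np.vstack([a[:300],b]))
E
```

```text
time_s: 32.85
position: [0.5912, -0.0549, 0.0074]
orientation: [[-0.978, 0.208, 0.0], [0.208, 0.978, 0.0], [-0.0, 0.0, -1.0]]
ft_force: [0.6, -0.1, 0.3]
width: 0.249
grip_force: 0.0
time_s: 34.05
position: [0.5183, 0.1913, 0.1582]
orientation: [[-0.98, 0.2, 0.0], [0.2, 0.98, 0.003], [0.0, 0.003, -1.0]]
ft_force: [0.5, -0.5, 0.3]
width: 0.249
grip_force: 0.0
```

View pics/p7.png

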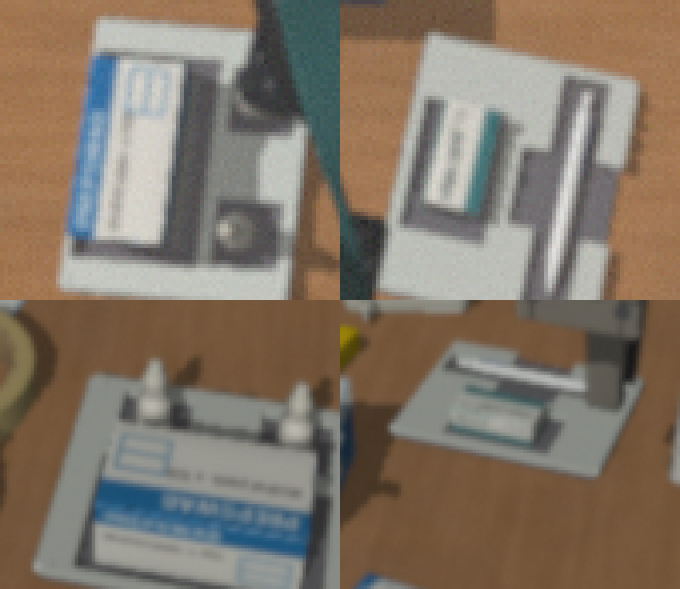

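```bash
python3 -m inch '[[0,0,0,0,0,0,-0.5],[0,0,0,0,0,0,-0.5],[0,0,0,0,0,0,-0.5]]' && python3 -c "
from rig import ticket; print(ticket.close_job())"
```

```text
time_s: 34.45
position: [0.52, 0.1839, 0.1575]
orientation: [[-0.978, 0.211, 0.0], [0.211, 0.978, -0.0], [-0.0, -0.0, -1.0]]
ft_force: [0.4, -0.6, -0.3]
width: 0.25
grip_force: 0.0
the job is handed in; nothing more can be done
None
```

Both kits are made up and the job is handed in at 34.5 s; the last pictures show all five things in their pockets, but the hand-in gave no verdict.

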